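# Collect the finished brackets and hold up the tote

## Robot

A 6-joint arm with a two-finger parallel gripper is mounted at the origin on the work surface. World frame = base frame: x ahead of the robot, y to its left, z up, the work surface at z = 0. Lengths are in mm, angles in degrees, forces in N, time in s.
With the tool pointing down it reaches from about 350 to 850 mm from the base axis. Payload 8.1 kg.
Tool frame: the origin (TCP) lies at the very end of the fingers, on their centre line; the grasp point (between the pads) lies 19 mm behind it (r.grip_point_offset is the distance from the TCP to the grasp point, in mm); z points along the fingers, y is the line along which they close (so a half turn about z gives the same grasp; the last joint's range is limited). The gripper opens to 85 mm and grips with 20 to 120 N. Pads are 22 mm wide; open, the fingers measure 114 mm over their backs; the gripper's body (76 mm by 85 mm) begins 54 mm behind the grasp point. The pads swing forward as they close: fully open they stand 13 mm farther back than shut.
Start: joints at [67.013, 7.471, 85.268, -0, 87.261, -4.893], TCP at [186.325, 570.341, 231.292] pointing down, gripper open.
Joint ranges: [-169.43, 169.43], [-51.17, 129.36], [1.28, 143.12], [-76.62, 256.62], [0, 156.53], [-152.29, 152.29]. Speed limits (degrees/s): [136.94, 136.94, 159.86, 180, 180, 180].

## Interface

Orientations are given as [roll, pitch, yaw] about the fixed x, y, z axes, in that order (R = Rz(yaw) Ry(pitch) Rx(roll)).
In Python, from bench import status, eyes, r gives the robot as it stands.
- The arm moves only by the shell command python3 -m handwheel 'ROWS' [FORCE]. ROWS is a JSON object whose one key "series" holds a list that holds one entry, the list of rows, each a list of 7 numbers: the shift along the tool's x, y, z in cm, then the turn, a rotation vector about the tool's x, y, z in rad, then the opening, from 0 (shut) to 1 (fully open). In form: {"series": [[[tx, ty, tz, rx, ry, rz, claw], ...]]}. A call has 1 to 12 rows; each row is the pose to reach, as a shift and turn from the pose commanded when the call began, along the tool's axes at that moment; what a row does not reach only later rows make up. A row lasts 1/8 s, in which the tool goes at most 62.5 mm and 10.7 degrees, less where a joint would pass 70% of its speed; a pose out of reach is approached as far as the arm can. A call with a gripper value outside its range is refused whole. The fingers move at their own pace and stop on an object; FORCE is the grip in N (left out, the last holds). Time passes only in rows, so rows that repeat a pose let the fingers close. It gives the time, the measured TCP pose, the force, the opening and the grip force at its end, in the units of the state.
- status.sense(): the state, without advancing time (a new reading comes with each control period).
- eyes.snapshot(name): name is "scene" or "side" or "wrist"; returns a dict with "img" (420x560x3 uint8, red, green, blue), "mtx" (3x3 intrinsics, pixels), "R" (3x3) and "t" (3): a world point X has camera coordinates R X + t. Camera axes: x right, y down, z forward; pixel columns grow to the right and rows downward; lengths in mm; the calibration is good to about 2 mm. A picture is of the moment at which its call begins. There is no depth.
- r.hand_in(): hands the job in; it is judged then, once.
The state is a dict: "time": time; "joint_pos": joint angles; "qd": joint speeds; "joint_efforts": joint torques, N m; "tool_pos": TCP position; "tcp_rot": TCP orientation; "ft_force": force on the tool from outside, world axes, zero at the start; "wrist_torque": the same for the moment, N m; "finger_gap": finger opening in mm; "grip_force": force on a finger pad.
Only numpy, scipy, OpenCV 4.12 (cv2) and the standard library are available. Lean on these libraries where they do the work, as an engineer would, in place of code of your own. Each camera call takes 0.05 s, during which the arm holds its last target. There are 200 camera calls.

## Task

Take the two finished angle brackets out of the catch tray of the cut-off machine and set them down (do not drop them) on the floor of the carrying tote, one on each side of its bar handle; leave the plain bar offcuts in the tray and do not knock anything else about. Then take the loaded tote by its bar handle, lift it straight up about 10 cm clear of the bench and keep it level and still in the air for at least two seconds. Finish while still holding it up: do not put it down or let go.

Things in the scene. Friction and masses are not known exactly. Their poses are not given: they have to be found in the camera images.
- tote: Loose open grey plastic tote on the bench, 220 (x) x 200 (y) mm, walls 60 mm high, walls and floor 4 mm thick, about 0.45 kg. Origin: centre of its underside; z up. A fixed straight wooden bar handle runs along its x axis at y = 0 from end wall to end wall (60 mm wide ears): 14 mm thick (y), from 63 to 85 mm above the underside. Each side of it is an open bay, |y| from 7 to 96 mm.
- tote_handle (a point): Middle of the tote's bar handle, 74 mm above the tote's underside, on its centre line; axes as the tote's (bar along x).
- bracket_a: Finished part: L-shaped bare aluminium angle bracket with drilled holes, base down in the catch tray. Base 60 (x) x 40 (y) x 8 mm; upright wall along the base's -y edge, 60 mm long (x), 10 mm thick (y from -20 to -10 mm), its top 45 mm above the underside. About 0.11 kg. Origin: centre of the base's underside, z up.
- bracket_b: The second finished angle bracket, the same as bracket_a.
- offcut_a: Plain aluminium bar offcut (solid block without holes, 50 x 30 x 20 mm) lying in the catch tray, to be left in the tray. Origin: centre of its underside.
- offcut_b: Plain aluminium bar offcut (solid block without holes, 40 x 30 x 20 mm) lying in the catch tray, to be left in the tray. Origin: centre of its underside.
- machine: Fixed green cut-off machine with a dark steel catch tray before it. Origin: centre of the tray at bench height, z up. Tray 300 (x) x 340 (y) mm outside, walls 34 mm high, walls and floor 4 mm thick. A chute 160 mm wide slopes from x = 153 mm, 40 mm high, at the tray's far wall, up to x = 243 mm, 105 mm high, at the machine's body (front at x = 250 mm, 160 mm high, 400 mm wide).
- table: The fixed steel work bench, its top at height 0.
- caliper: Bystander, loose: digital caliper lying flat, 210 mm long (along its y), 14 mm high. Origin near its middle, underside.
- insert_box_a: Bystander, loose: small grey box for cutting inserts with a clear lid, 70 x 45 x 28 mm. Origin: centre of its underside.
- insert_box_b: Bystander, loose: small blue box for cutting inserts with a clear lid, 70 x 45 x 28 mm. Origin: centre of its underside.
- magnet_stand: Bystander, loose: dial gauge on a magnetic stand, grey block 60 x 50 x 55 mm with a post to 175 mm high. Origin: centre of its underside.
Not all that is in view belongs to the job. Leave any black or orange look-alike of the bracket_a alone.

How it is judged:
By the outcome, as a careful person would: the job done as asked, in the order asked, and still so for the second after the job is handed in, while the arm keeps its last pose, push and grip.
It also fails if it takes over 72 s, if anything falls off the work surface, if the arm or the gripper's body presses on something with over 40 N, if the wrist force passes 120 N, or if a joint passes its speed limit or range.

## Working session

There is one attempt and no reset: what is moved stays moved. The work goes in short steps, Python scripts to look and compute and a shell command to move; the robot and the scene stay as the last step left them, time stands still between calls to the robot, and variables do not carry over. Pictures are saved under pics/ and viewed, at most 10 in all, crops included, and the job is handed in when it is done.

```bash
ls; mkdir -p pics; python3 - <<'E'
from bench import status, eyes, r
import cv2,pickle
print(status.sense())
d={}
for n in ["scene","side","wrist"]:
    s=eyes.snapshot(n); d[n]=s
    print(n,s["mtx"].tolist(),s["R"].round(3).tolist(),s["t"].round(1).tolist())
    cv2.imwrite(f"pics/{n}0.png",cv2.resize(s["img"][:,:,::-1],(800,600),interpolation=cv2.INTER_CUBIC))
pickle.dump(d,open("d0.pkl","wb"))
E
```

```text
pics
{'time': 0.0, 'joint_pos': array([ 6.70127336e+01,  7.51525524e+00,  8.53296555e+01,  1.99771092e-03,
        8.72612023e+01, -4.89375111e+00]), 'qd': array([ 0.03918856, -0.07655248,  0.04010725,  0.04878562, -0.01444609,
       -0.0263453 ]), 'joint_efforts': array([-1.86152094e-03, -5.69387555e+01, -5.00555241e+01, -1.54666877e-04,
        1.44184215e-02,  3.43050226e-05]), 'tool_pos': array([186.09974414, 569.83214776, 230.23928986]), 'tcp_rot': array([-1.79894444e+02, -1.10402902e-02,  1.61906377e+02]), 'ft_force': array([ 1.05542041, -0.16920599,  0.11251612]), 'wrist_torque': array([ 0.00743243,  0.02553346, -0.00654529]), 'grip_force': 0.0, 'finger_gap': 85.37857032858618}
scene [[428.17941952810094, 0.0, 275.12032123200544], [0.0, 428.17941952810094, 208.89644132117405], [0.0, 0.0, 1.0]] [[-0.672, 0.74, 0.003], [0.47, 0.43, -0.771], [-0.572, -0.517, -0.637]] [417.4, -207.4, 1879.3]
side [[456.6344853558044, 0.0, 278.53933421169666], [0.0, 456.6344853558044, 202.63696403879248], [0.0, 0.0, 1.0]] [[-0.975, -0.222, 0.022], [-0.154, 0.595, -0.789], [0.162, -0.773, -0.614]] [576.0, 163.3, 1316.4]
wrist [[343.36958648690666, 0.0, 279.9022343871971], [0.0, 343.36958648690666, 206.79602323780534], [0.0, 0.0, 1.0]] [[0.311, 0.95, -0.001], [0.902, -0.295, 0.316], [0.3, -0.099, -0.949]] [-600.1, -40.2, 379.4]
```

View pics/scene0.png

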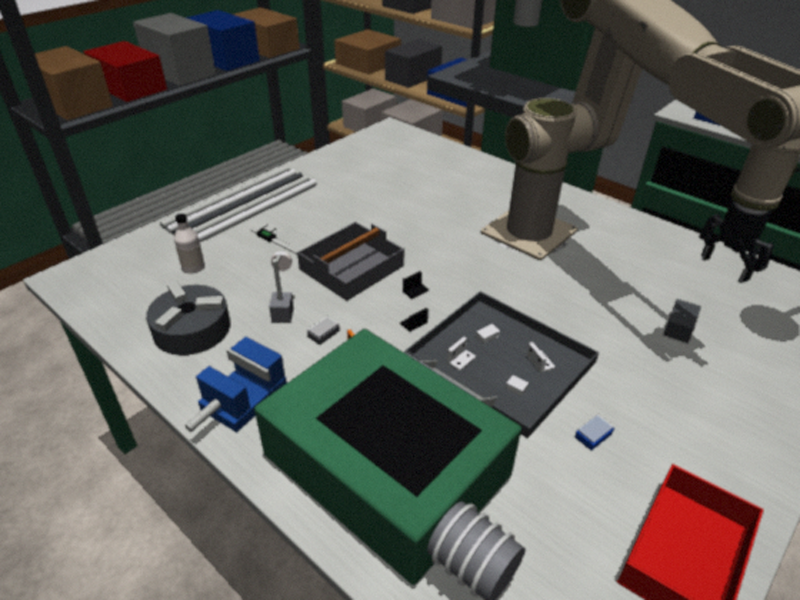

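View pics/side0.png

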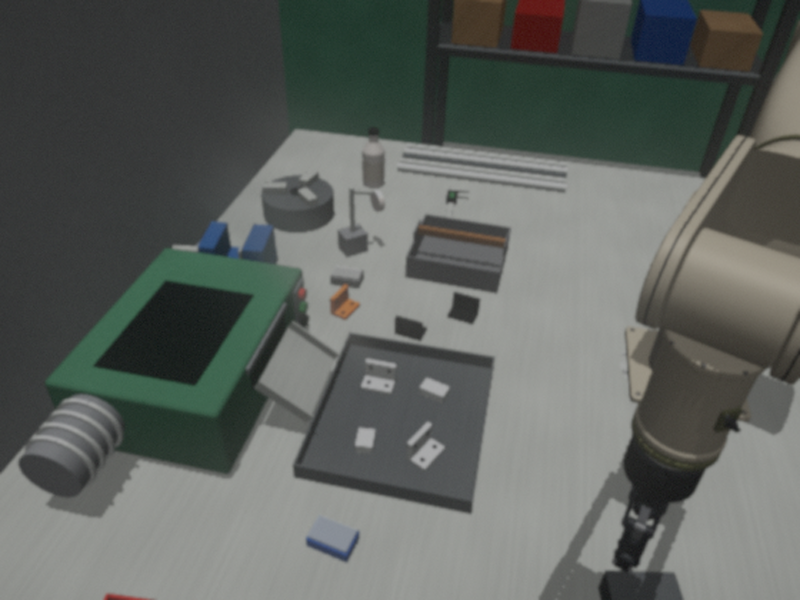

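The scene and side views show the tray with two brackets and two offcuts, and the tote beyond it with its bar along about x. In the side view the brackets are at (378,375) and (427,445), the offcuts at (435,387) and (366,438), and the tote handle runs from (418,228) to (505,241). The black and orange look-alikes are outside the tray.

```bash
cat > h.py <<'E'
import numpy as np,cv2,pickle
def px(u,v,s=800): k=560/s; return np.array([(u+.5)*k-.5,(v+.5)*k-.5])
def ray(c,p):
    d=c["R"].T@np.linalg.solve(c["mtx"],[p[0],p[1],1.]); o=-c["R"].T@c["t"]; return o,d/np.linalg.norm(d)
def onz(c,p,z): o,d=ray(c,p); return (o+d*(z-o[2])/d[2])
def tri(L):
    A=np.zeros((3,3));b=np.zeros(3);rs=[ray(c,p) for c,p in L]
    for o,d in rs: P=np.eye(3)-np.outer(d,d);A+=P;b+=P@o
    X=np.linalg.solve(A,b); return X.round(1),[round(float(np.linalg.norm((np.eye(3)-np.outer(d,d))@(X-o))),1) for o,d in rs]
def proj(c,X): q=c["mtx"]@(c["R"]@np.array(X,float)+c["t"]); return q[:2]/q[2]
E
python3 - <<'E'
from h import *
d=pickle.load(open("d0.pkl","rb")); s=d["side"]; c=d["scene"]
for n,u,v,z in [("A wall top",380,362,49),("A base",378,384,12),("B wall",420,434,49),("B base",428,453,12),("off",435,387,24),("off",366,438,24),("hL",420,229,85),("hR",505,241,85),("trayNR",470,505,34),("trayNL",298,475,34),("trayFR",493,357,34),("trayFL",350,337,34),("toteFL",428,217,60),("toteFR",509,229,60),("toteNL",408,259,60),("toteNR",500,272,60),("magnet",352,240,30)]:
    print(n,onz(s,px(u,v),z).round(0))
for n,a,b in [("hL",(420,229),(324,259)),("hR",(505,241),(377,233)),("trayFR",(493,357),(481,295)),("trayNR",(470,505),(597,354)),("toteFR",(509,229),(352,225))]:
    print(n,tri([(s,px(*a)),(c,px(*b))]))
w=d["wrist"];o=-w["R"].T@w["t"];print("cam",o, "fwd",w["R"][2])
from scipy.spatial.transform import Rotation as Q
T=Q.from_euler("xyz",[-180,0,161.9],degrees=True).as_matrix(); print((T.T@(o-[186.3,570.3,231.3])).round(1),(T.T@w["R"].T).round(3))
E
```

```text
A wall top [588. 175.  49.]
A base [586. 197.  12.]
B wall [479. 328.  49.]
B base [462. 335.  12.]
off [477. 190.  24.]
off [572. 338.  24.]
hL [ 597. -251.   85.]
hR [ 394. -251.   85.]
trayNR [377. 435.  34.]
trayNL [657. 446.  34.]
trayFR [379.  92.  34.]
trayFL [668. 104.  34.]
toteFL [ 595. -350.   60.]
toteFR [ 390. -346.   60.]
toteNL [ 605. -157.   60.]
toteNR [ 394. -160.   60.]
magnet [ 764. -244.   30.]
hL (array([ 598.4, -268. ,   78.2]), [3.6, 3.6])
hR (array([ 395.4, -268.8,   69.6]), [3.4, 3.4])
trayFR (array([379.7,  89.4,  28. ]), [2.9, 2.9])
trayNR (array([376.2, 423.6,  24.1]), [3.7, 3.7])
toteFR (array([ 390.6, -375. ,   43.2]), [1.0, 1.0])
cam [109.0417022  596.13282254 372.03672025] fwd [ 0.30032268 -0.0993918  -0.94864512]
[  81.5    0.6 -140.7] [[-0.001 -0.949 -0.316]
 [ 1.    -0.    -0.001]
 [ 0.001 -0.316  0.949]]
```

```bash
python3 -m handwheel '{"series": [[[-4,-2.6,-0.3,0,0,-0.03,1],[-8,-5.2,-0.6,0,0,-0.06,1],[-12,-7.9,-0.9,0,0,-0.1,1],[-16,-10.6,-1.2,0,0,-0.13,0.8],[-20,-13.5,-1.5,0,0,-0.16,0.6],[-24,-16,-1.8,0,0,-0.2,0.6],[-28,-19,-2.1,0,0,-0.24,0.6],[-32,-22,-2.4,0,0,-0.28,0.6],[-36,-24.5,-2.7,0,0,-0.3,0.6],[-38.8,-26.3,-2.9,0,0,-0.316,0.6],[-38.8,-26.3,-2.9,0,0,-0.316,0.6],[-38.8,-26.3,-2.9,0,0,-0.316,0.6]]]}'
cat > shot.py <<'E'
import sys,pickle,cv2
from bench import eyes,status
def shot(cam,name):
    s=eyes.snapshot(cam); pickle.dump(s,open(name+".pkl","wb"))
    cv2.imwrite(f"pics/{name}.png",cv2.resize(s["img"][:,:,::-1],(800,600),interpolation=cv2.INTER_CUBIC)); return s
if __name__=="__main__": shot(sys.argv[1],sys.argv[2]); q=status.sense(); print(q["time"],q["tool_pos"].round(1),q["tcp_rot"].round(1),q["finger_gap"])
E
python3 shot.py wrist w1
```

```text
time: 1.65
tool_pos: [473.0, 200.1, 259.9]
tcp_rot: [180.0, -0.1, 180.0]
ft_force: [0.4, -0.2, -0.6]
finger_gap: 51.4
grip_force: 0.0
1.7 [472.9 200.4 260. ] [ 180.   -0. -180.] 51.41678770187027
```

```bash
python3 -m handwheel '{"series": [[[0,4,0,0,0,0,0.6],[0,8,0,0,0,0,0.6],[0,12,0,0,0,0,0.6],[0,14,0,0,0,0,0.6],[0,14,0,0,0,0,0.6],[0,14,0,0,0,0,0.6]]]}'; python3 shot.py wrist w2
```

```text
time: 2.45
tool_pos: [473.3, 339.3, 260.2]
tcp_rot: [-180.0, -0.0, -180.0]
ft_force: [-0.5, 0.1, -0.3]
finger_gap: 51.1
grip_force: 0.0
2.5 [473.4 339.  260.3] [-180.    0.  180.] 51.265300056792086
```

View pics/w1.png

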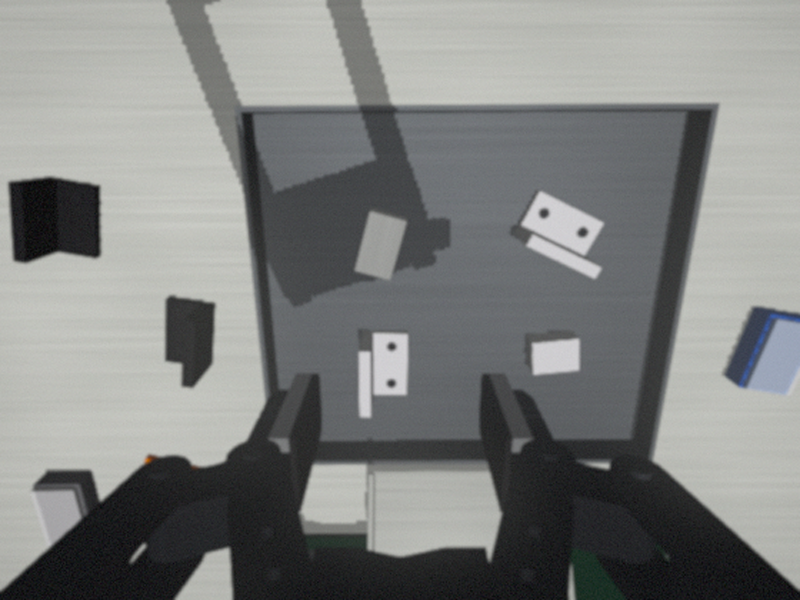

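View pics/w2.png

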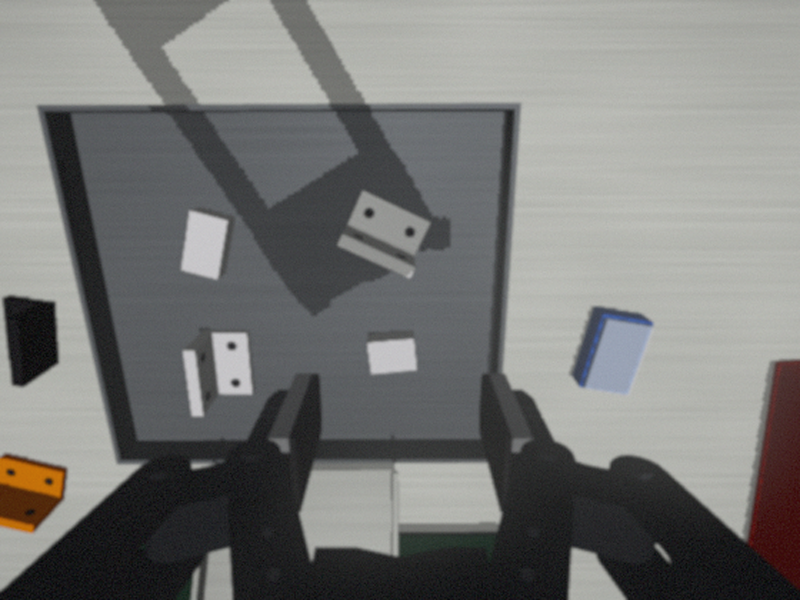

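The brackets are clear in both wrist views. A's wall top runs (365,351)–(365,417) in w1 and (188,350)–(197,416) in w2. B's runs (528,239)–(600,272) in w1 and (340,239)–(413,272) in w2. I'll enlarge these areas for accurate corners.

```bash
python3 - <<'E'
from h import *
o=[]
for n,u,v in [("w1",235,225),("w1",355,125),("w2",115,225),("w2",235,125)]:
    im=pickle.load(open(n+".pkl","rb"))["img"][v:v+75,u:u+100,::-1]; o.append(cv2.resize(im,(400,300),interpolation=cv2.INTER_CUBIC))
cv2.imwrite("pics/crops.png",np.vstack([np.hstack(o[:2]),np.hstack(o[2:])]))
E
```

```text
(no output)
```

View pics/crops.png

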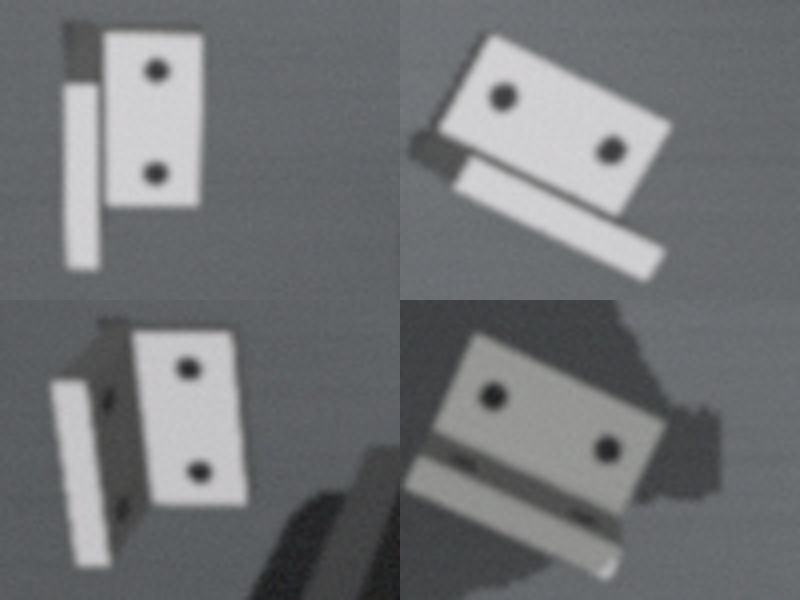

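Crops (4x, in order A-w1, B-w1, A-w2, B-w2): each wall top and the outer base corners are sharply visible, so I'll triangulate them.

```bash
python3 - <<'E'
from h import *
a=pickle.load(open("w1.pkl","rb"));b=pickle.load(open("w2.pkl","rb"))
P={"A":((235,225),(115,225),[((80.5,83),(70,81)),((82,269),(93,266)),((203,33),(231,31)),((200,206),(247,204))]),
"B":((355,125),(235,125),[((61,172),(13.5,172)),((256,265),(215.5,265)),((92,33),(75,33)),((271,125),(266,124))])}
for n,(o1,o2,L) in P.items():
    X=[]
    for p,q in L:
        f=lambda o,p:np.array(o)+(np.array(p)+.5)/4-.5
        t=tri([(a,f(o1,p)),(b,f(o2,q))]);X.append(t[0]);print(n,*t)
    e=X[1]-X[0];g=X[3]-X[2]
    print("wall mid",(X[0]+X[1])/2,"len",np.linalg.norm(e),"dir",np.degrees(np.arctan2(e[1],e[0])),"base len",np.linalg.norm(g),"dir",np.degrees(np.arctan2(g[1],g[0])))
E
```

```text
A [556.3 172.5  46.2] [0.0, 0.0]
A [616.  171.5  47.2] [0.2, 0.2]
A [555.7 207.7  11.1] [0.1, 0.1]
A [615.7 207.   11.4] [0.1, 0.1]
wall mid [586.15 172.    46.7 ] len 59.716748069532436 dir -0.9596385560808839 base len 60.004833138673085 dir -0.6684204356038836
B [467.3 295.9  45.4] [0.1, 0.1]
B [492.  349.3  48.4] [0.1, 0.1]
B [435.1 310.4  11.3] [0.1, 0.1]
B [461.  364.4  10. ] [0.0, 0.0]
wall mid [479.65 322.6   46.9 ] len 58.91222284042593 dir 65.17724898906467 base len 59.90409001061612 dir 64.37624362709829
```

```bash
python3 -m handwheel '{"series": [[[-0.1,-0.3,2,0,0,-0.17,0.6],[-0.2,-0.6,4,0,0,-0.34,0.6],[-0.3,-0.9,6.5,0,0,-0.51,0.6],[-0.4,-1.2,9,0,0,-0.68,0.6],[-0.5,-1.5,11.5,0,0,-0.85,0.6],[-0.6,-1.66,14,0,0,-1.02,0.6],[-0.65,-1.66,16,0,0,-1.129,0.6],[-0.65,-1.66,18,0,0,-1.129,0.6],[-0.65,-1.66,20,0,0,-1.129,0.6],[-0.65,-1.66,22,0,0,-1.129,0.6],[-0.65,-1.66,23.5,0,0,-1.129,0.6],[-0.65,-1.66,23.8,0,0,-1.129,0.6]]]}' && python3 -m handwheel '{"series": [[[0,0,0,0,0,0,0.6],[0,0,0,0,0,0,0.3],[0,0,0,0,0,0,0],[0,0,0,0,0,0,0],[0,0,0,0,0,0,0],[0,0,0,0,0,0,0]]]}' 50; python3 shot.py wrist w3
```

```text
time: 4.0
tool_pos: [479.0, 322.8, 20.7]
tcp_rot: [179.9, -0.1, -115.3]
ft_force: [0.7, 0.6, 0.9]
finger_gap: 51.6
grip_force: 0.0
time: 4.75
tool_pos: [480.5, 323.6, 23.1]
tcp_rot: [-180.0, 0.1, -115.3]
ft_force: [-0.9, 0.6, 5.5]
finger_gap: 8.9
grip_force: 49.5
4.8 [480.5 323.6  23.2] [-1.800e+02  1.000e-01 -1.153e+02] 9.218868589474866
```

```bash
python3 -m handwheel '{"series": [[[0,0,-1,0,0,0,0],[0,0,-4,0,0,0,0],[0,0,-8,0,0,0,0],[0,0,-12,0,0,0,0],[0,0,-16,0,0,0,0],[3,-1.1,-19,0,0,0.06,0],[7,-2.5,-20,0,0,0.16,0],[11.5,-4.1,-20,0,0,0.27,0],[16,-5.7,-20,0,0,0.37,0],[20.5,-7.4,-20,0,0,0.48,0],[25,-9,-20,0,0,0.58,0],[29.5,-10.6,-20,0,0,0.69,0]]]}'; python3 - <<'E'
from bench import status
q=status.sense();print(q["finger_gap"],q["grip_force"])
E
```

```text
time: 6.3
tool_pos: [449.0, 9.8, 222.5]
tcp_rot: [-180.0, 0.0, -155.0]
ft_force: [0.9, 0.6, -1.3]
finger_gap: 9.3
grip_force: 48.8
9.33330620976777 48.76041233539581
```

```bash
python3 -m handwheel '{"series": [[[2.1,-3.5,0,0,0,0.1,0],[4.3,-7.2,0,0,0,0.2,0],[6.5,-11,0,0,0,0.3,0],[8.7,-14.6,0,0,0,0.4,0],[10.3,-17.4,0,0,0,0.44,0],[10.3,-17.4,0,0,0,0.44,0],[10.3,-17.4,0,0,0,0.44,0]]]}'; python3 shot.py wrist w4;  python3 -m handwheel '{"series": [[[0,-4,0,0,0,0,0],[0,-8,0,0,0,0,0],[0,-12,0,0,0,0,0],[0,-12,0,0,0,0,0],[0,-12,0,0,0,0,0]]]}'; python3 shot.py wrist w5
python3 - <<'E'
import cv2,numpy as np
o=[cv2.resize(cv2.imread(f"pics/{n}.png"),(400,300),interpolation=cv2.INTER_AREA) for n in ("w4","w5")]
import pickle
f=[cv2.resize(pickle.load(open(n+".pkl","rb"))["img"][:,:,::-1],(560,420)) for n in("w4","w5")]
# gain up for the dark tote
im=np.vstack([x[60:360] for x in f]); im=np.clip(im.astype(float)*1.6,0,255).astype('uint8')
cv2.imwrite("pics/t45.png",im)
E
```

```text
time: 7.18
tool_pos: [430.3, -189.6, 222.3]
tcp_rot: [180.0, -0.0, 180.0]
ft_force: [-0.1, -0.0, -0.5]
finger_gap: 9.2
grip_force: 48.9
7.225 [ 430.4 -189.3  222.3] [ 180.   -0. -180.] 9.130901750070905
time: 7.85
tool_pos: [430.6, -308.8, 222.1]
tcp_rot: [179.9, -0.0, -180.0]
ft_force: [-0.2, 0.5, -0.7]
finger_gap: 9.3
grip_force: 49.2
7.9 [ 430.7 -308.6  222.2] [ 180.   -0. -180.] 9.341443053256132
```

View pics/t45.png

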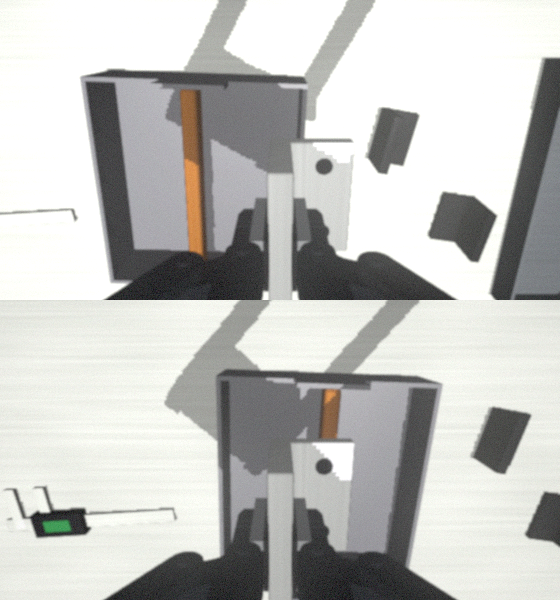

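w4 (top) and w5 (bottom) show the tote rim corners at about (82,137), (306,138) and (218,136), (440,141), with the bar's near end at about (190,149) and (332,150). I'll enlarge these for the tote's yaw and position.

```bash
python3 - <<'E'
from h import *
o=[]
for n,u,v in [("w4",70,120),("w4",210,120),("w5",210,120),("w5",320,120)]:
    im=pickle.load(open(n+".pkl","rb"))["img"][v:v+60,u:u+130,::-1]
    if n=="w4" and u==210: im=pickle.load(open(n+".pkl","rb"))["img"][v:v+60,u:u+130,::-1]
    o.append(cv2.resize(np.clip(im.astype(float)*1.6,0,255).astype('uint8'),(390,180),interpolation=cv2.INTER_CUBIC))
w=pickle.load(open("w4.pkl","rb"))["img"][260:360,100:230,::-1]
o.append(cv2.resize(np.clip(w.astype(float)*1.6,0,255).astype('uint8'),(390,240),interpolation=cv2.INTER_CUBIC)[:230])
w=pickle.load(open("w5.pkl","rb"))["img"][160:260,330:460,::-1]
o.append(cv2.resize(np.clip(w.astype(float)*1.6,0,255).astype('uint8'),(390,240),interpolation=cv2.INTER_CUBIC)[:230])
cv2.imwrite("pics/tc.png",np.vstack([np.hstack(o[:2]),np.hstack(o[2:4]),np.hstack(o[4:])]))
E
```

```text
(no output)
```

View pics/tc.png

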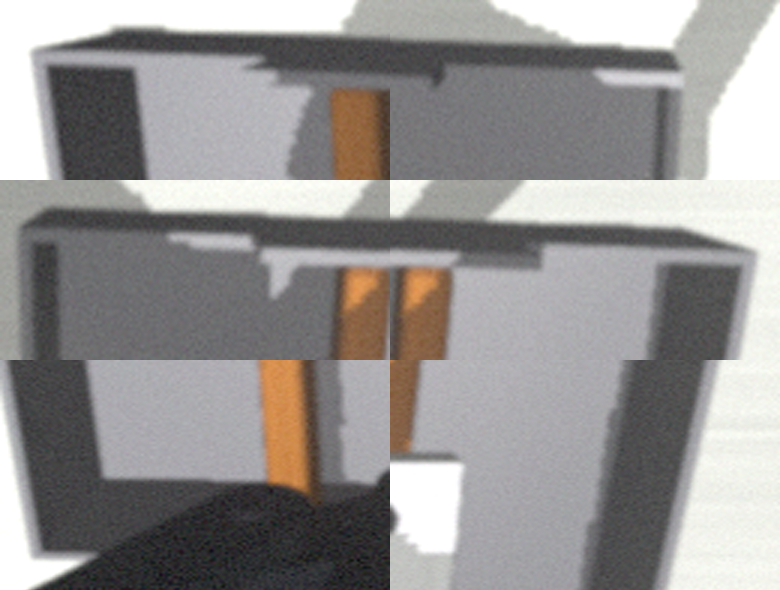

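```bash
python3 - <<'E'
from h import *
a=pickle.load(open("w4.pkl","rb"));b=pickle.load(open("w5.pkl","rb"))
NL=tri([(a,(81,136.7)),(b,(216.7,136.7))]);NR=tri([(a,(307.7,142.7)),(b,(441.7,144))]);H=tri([(a,(187.3,149.3)),(b,(332.5,149))])
print(NL,NR,H)
e=NR[0]-NL[0];print(np.linalg.norm(e),np.degrees(np.arctan2(-e[0],e[1])))
z=H[0][2]; F=onz(a,(195.3,312),84);N=onz(a,(187.3,149.3),84);print(N,F,np.degrees(np.arctan2((F-N)[1],(F-N)[0])))
yaw=np.radians(-1.7);ax=np.array([np.cos(yaw),np.sin(yaw)])
m=((NL[0]+NR[0])/2)[:2];print("centre",m+110*ax, "far-left corner", onz(a,(100+34/3,260+193/2.4),59))
E
```

```text
(array([ 386.1, -363.3,   58.1]), [0.3, 0.3]) (array([ 392.4, -163.8,   56.5]), [0.8, 0.8]) (array([ 393.5, -264.6,   81.4]), [0.1, 0.1])
199.60586163737779 -1.8087393224920523
[ 392.98871537 -263.90741339   84.        ] [ 548.42087969 -269.73257196   84.        ] -2.146279541642226
centre [ 499.20158461 -266.81328685] far-left corner [ 601.86776628 -370.02918804   59.        ]
```

```bash
python3 -m handwheel '{"series": [[[-2.3,-0.4,0,0,0,0.01,0],[-4.6,-0.8,1,0,0,0.02,0],[-6.7,-1.2,4,0,0,0.033,0],[-6.7,-1.2,8,0,0,0.033,0],[-6.7,-1.2,12,0,0,0.033,0],[-6.7,-1.2,15.5,0,0,0.033,0],[-6.7,-1.2,18,0,0,0.033,0],[-6.7,-1.2,19,0,0,0.033,0],[-6.7,-1.2,19.4,0,0,0.033,0],[-6.7,-1.2,19.4,0,0,0.033,0],[-6.7,-1.2,19.4,0,0,0.033,0]]]}'
```

```text
time: 9.28
tool_pos: [498.1, -322.6, 29.7]
tcp_rot: [-179.9, 0.1, 178.1]
ft_force: [0.2, 0.9, -1.0]
finger_gap: 8.8
grip_force: 49.3
```

```bash
python3 -m handwheel '{"series": [[[0,0,0.2,0,0,0,0],[0,0,0.35,0,0,0,0],[0,0,0.45,0,0,0,0],[0,0,0.45,0,0,0,0]]]}'; python3 -m handwheel '{"series": [[[0,0,0.07,0,0,0,0],[0,0,0.07,0,0,0,0]]]}';python3 -m handwheel '{"series": [[[0,0,0.07,0,0,0,0],[0,0,0.07,0,0,0,0]]]}'
```

```text
time: 9.78
tool_pos: [497.2, -322.0, 23.6]
tcp_rot: [180.0, -0.0, 178.1]
ft_force: [-0.4, 0.3, -0.9]
finger_gap: 9.0
grip_force: 49.3
time: 10.02
tool_pos: [497.4, -322.2, 23.2]
tcp_rot: [-180.0, 0.0, 178.1]
ft_force: [0.0, 0.1, 0.1]
finger_gap: 9.0
grip_force: 49.4
time: 10.28
tool_pos: [497.4, -322.2, 23.2]
tcp_rot: [-180.0, 0.0, 178.1]
ft_force: [-3.5, 2.0, 6.3]
finger_gap: 8.7
grip_force: 50.3
```

```bash
python3 -m handwheel '{"series": [[[0,0,0,0,0,0,0.15],[0,0,0,0,0,0,0.2],[0,0,0,0,0,0,0.3],[0,0,0,0,0,0,0.3],[0,0,-0.5,0,0,0,0.3],[0,0,-1.5,0,0,0,0.3],[0,0,-3.5,0,0,0,0.3],[0,0,-7,0,0,0,0.3],[0,0,-11,0,0,0,0.3],[0,0,-15,0,0,0,0.4],[0,0,-19,0,0,0,0.5],[0,0,-20,0,0,0,0.6]]]}'; python3 shot.py wrist w6
```

```text
time: 11.78
tool_pos: [498.9, -323.0, 227.8]
tcp_rot: [-179.8, 0.3, 178.1]
ft_force: [1.0, -0.1, -0.4]
finger_gap: 51.2
grip_force: 0.0
11.825 [ 498.7 -322.9  227.3] [-179.8    0.3  178.1] 51.617773330703834
```

```bash
python3 -m handwheel '{"series": [[[-0.4,2.5,0,0,0,0,0.6],[-1,7,0,0,0,0,0.6],[-1.7,12,0,0,0,0,0.6],[-2.4,17,0,0,0,0,0.6],[-3.1,22,0,0,0,-0.01,0.6],[-3.9,27,0,0,0,-0.01,0.6],[-4.6,32,0,0,0,-0.01,0.6],[-5.4,37,0,0,0,-0.019,0.6],[-6.1,42,0,0,0,-0.019,0.6],[-6.8,46.5,0,0,0,-0.019,0.6],[-7.2,49.6,0,0,0,-0.019,0.6],[-7.2,49.6,0,0,0,-0.019,0.6]]]}'; python3 -m handwheel '{"series": [[[0,0,2,0,0,0,0.6],[0,0,6,0,0,0,0.6],[0,0,10,0,0,0,0.6],[0,0,14,0,0,0,0.6],[0,0,17,0,0,0,0.6],[0,0,19,0,0,0,0.6],[0,0,19.9,0,0,0,0.6],[0,0,19.9,0,0,0,0.6],[0,0,19.9,0,0,0,0.6]]]}'
```

```text
time: 13.32
tool_pos: [585.1, 173.4, 220.9]
tcp_rot: [-180.0, -0.1, 179.3]
ft_force: [-0.4, -0.3, -0.8]
finger_gap: 51.2
grip_force: 0.0
time: 14.45
tool_pos: [587.2, 171.3, 24.9]
tcp_rot: [180.0, 0.1, 179.1]
ft_force: [0.0, -0.2, 0.0]
finger_gap: 51.2
grip_force: 0.0
```

Close, lift, and move back to the +y bay. The target is centre + 48·n = (501,-219), yaw 178.1.

```bash
python3 -m handwheel '{"series": [[[0,0,0,0,0,0,0.3],[0,0,0,0,0,0,0],[0,0,0,0,0,0,0],[0,0,0,0,0,0,0],[0,0,0,0,0,0,0]]]}' 50; python3 -m handwheel '{"series": [[[0,0,-1,0,0,0,0],[0,0,-3,0,0,0,0],[0,0,-7,0,0,0,0],[0,0,-11,0,0,0,0],[0,0,-15,0,0,0,0],[0.4,-2,-18,0,0,0,0],[1.3,-6,-19,0,0,0,0],[2.3,-10.5,-19,0,0,0,0],[3.3,-15,-19,0,0,0,0],[4.3,-20,-19,0,0,0,0],[5.3,-25,-19,0,0,0,0],[6.3,-29,-19,0,0,0,0]]]}'
```

```text
time: 15.08
tool_pos: [586.6, 171.3, 24.1]
tcp_rot: [180.0, 0.1, 179.2]
ft_force: [-0.9, 0.6, 5.0]
finger_gap: 9.1
grip_force: 49.5
time: 16.58
tool_pos: [518.2, -119.7, 214.9]
tcp_rot: [-180.0, 0.1, 179.1]
ft_force: [0.2, -0.5, -1.6]
finger_gap: 9.0
grip_force: 48.8
```

```bash
python3 -m handwheel '{"series": [[[0.7,-4,0,0,0,0.01,0],[1.3,-8,0,0,0,0.019,0],[1.6,-9.95,0,0,0,0.019,0],[1.6,-9.95,2,0,0,0.019,0],[1.6,-9.95,6,0,0,0.019,0],[1.6,-9.95,10,0,0,0.019,0],[1.6,-9.95,14,0,0,0.019,0],[1.6,-9.95,16.5,0,0,0.019,0],[1.6,-9.95,18,0,0,0.019,0],[1.6,-9.95,18.4,0,0,0.019,0],[1.6,-9.95,18.4,0,0,0.019,0],[1.6,-9.95,18.4,0,0,0.019,0]]]}'; python3 -m handwheel '{"series": [[[0,0,0.2,0,0,0,0],[0,0,0.35,0,0,0,0],[0,0,0.4,0,0,0,0],[0,0,0.4,0,0,0,0]]]}'
```

```text
time: 18.08
tool_pos: [502.3, -217.5, 30.7]
tcp_rot: [-179.9, 0.1, 178.1]
ft_force: [0.2, 0.7, -1.0]
finger_gap: 9.0
grip_force: 49.7
time: 18.58
tool_pos: [503.6, -216.6, 27.8]
tcp_rot: [180.0, 0.2, 178.1]
ft_force: [2.1, 9.6, 10.3]
finger_gap: 9.3
grip_force: 52.5
```

```bash
python3 -m handwheel '{"series": [[[0,0,0.1,0,0,0,0],[0,0,0.1,0,0,0,0]]]}'; python3 -m handwheel '{"series": [[[0,0,0.07,0,0,0,0],[0,0,0.07,0,0,0,0]]]}'
```

```text
time: 18.82
tool_pos: [503.8, -216.8, 26.9]
tcp_rot: [-180.0, 0.3, 178.1]
ft_force: [2.4, 8.1, 9.2]
finger_gap: 8.6
grip_force: 52.7
time: 19.08
tool_pos: [503.8, -216.8, 26.7]
tcp_rot: [-180.0, 0.3, 178.1]
ft_force: [-0.1, 10.8, 14.0]
finger_gap: 8.9
grip_force: 52.8
```

```bash
python3 - <<'E'
from bench import eyes
from h import *
w=eyes.snapshot("wrist");s=eyes.snapshot("side");c=eyes.snapshot("scene")
pickle.dump((w,s,c),open("v7.pkl","wb"))
g=lambda x:np.clip(x[:,:,::-1].astype(float)*1.6,0,255).astype('uint8')
a=cv2.resize(g(w["img"])[60:360,130:530],(400,300))
b=cv2.resize(g(s["img"])[130:220,270:390],(400,300),interpolation=cv2.INTER_CUBIC)
d=cv2.resize(g(c["img"])[130:220,190:310],(400,300),interpolation=cv2.INTER_CUBIC)
e=cv2.resize(g(pickle.load(open("w6.pkl","rb"))["img"]),(400,300))
cv2.imwrite("pics/v7.png",np.vstack([np.hstack([a,b]),np.hstack([d,e])]))
E
```

```text
(no output)
```

View pics/v7.png

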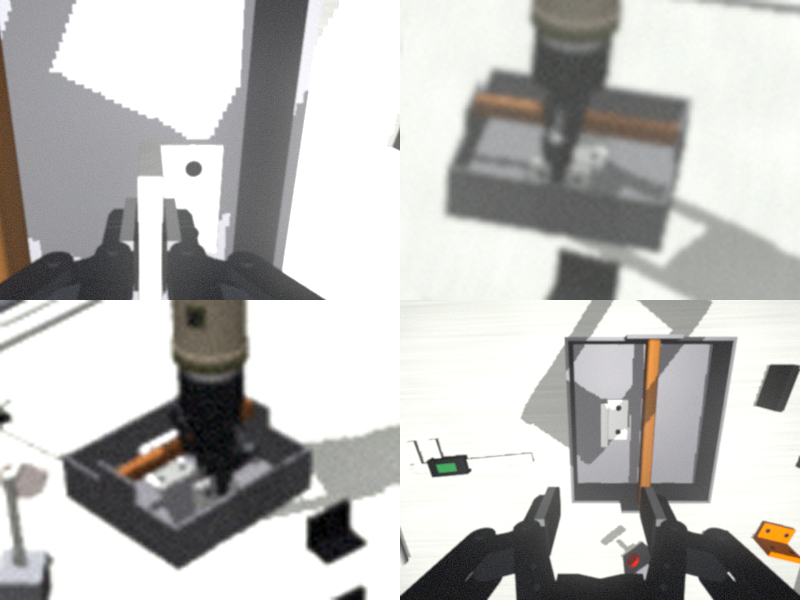

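Bracket B sits flat in the -y bay. At A the +y force suggests a finger linkage rubs the bar, so I'll lift a little, shift +y and lower again.

```bash
python3 -m handwheel '{"series": [[[0,0,-0.6,0,0,0,0],[0,0,-1.2,0,0,0,0],[0,0.3,-1.5,0,0,0,0],[0,0.6,-1.5,0,0,0,0],[0,0.6,-1.5,0,0,0,0],[0,0.6,-1.5,0,0,0,0]]]}'; python3 -m handwheel '{"series": [[[0,0,0.4,0,0,0,0],[0,0,0.8,0,0,0,0],[0,0,1.2,0,0,0,0],[0,0,1.4,0,0,0,0],[0,0,1.4,0,0,0,0]]]}'
```

```text
time: 19.98
tool_pos: [501.3, -211.0, 38.4]
tcp_rot: [180.0, -0.0, 178.1]
ft_force: [-0.8, -0.7, -2.0]
finger_gap: 9.3
grip_force: 52.7
time: 20.6
tool_pos: [501.5, -211.1, 24.6]
tcp_rot: [180.0, -0.0, 178.1]
ft_force: [-0.5, -0.1, -1.5]
finger_gap: 8.9
grip_force: 52.7
```

```bash
python3 -m handwheel '{"series": [[[0,0,0.07,0,0,0,0],[0,0,0.07,0,0,0,0]]]}'; python3 -m handwheel '{"series": [[[0,0,0.07,0,0,0,0],[0,0,0.07,0,0,0,0]]]}'
```

```text
time: 20.85
tool_pos: [501.7, -211.2, 24.2]
tcp_rot: [-180.0, 0.0, 178.1]
ft_force: [-1.3, 1.1, -1.0]
finger_gap: 9.0
grip_force: 52.8
time: 21.1
tool_pos: [501.7, -211.2, 24.1]
tcp_rot: [-180.0, 0.0, 178.1]
ft_force: [-4.5, 2.0, 6.9]
finger_gap: 8.9
grip_force: 54.0
```

```bash
python3 -m handwheel '{"series": [[[0,0,0,0,0,0,0.15],[0,0,0,0,0,0,0.2],[0,0,0,0,0,0,0.28],[0,0,0,0,0,0,0.28],[0,0,-0.5,0,0,0,0.28],[0,0,-1.5,0,0,0,0.28],[0,0,-3.5,0,0,0,0.28],[0,0,-7,0,0,0,0.28],[0,0,-11,0,0,0,0.28],[3,0,-15,0,0,0,0.4],[6,2,-19,0,0,0,0.5],[6,3,-20,0,0,0,0.6]]]}'; python3 -m handwheel '{"series": [[[6,3,-6,0,0,0,0.6],[6,3,-6,0,0,0,0.6],[0,0,0,0,0,0,0.6],[0,0,0,0,0,0,0.6]]]}'; python3 shot.py wrist w8; python3 -m handwheel '{"series": [[[0,-4,0,0,0,0,0.6],[0,-8,0,0,0,0,0.6],[0,-12,0,0,0,0,0.6],[0,-12,0,0,0,0,0.6],[0,-12,0,0,0,0,0.6]]]}'; python3 shot.py wrist w9
python3 - <<'E'
from h import *
g=lambda n:np.clip(pickle.load(open(n+".pkl","rb"))["img"][:,:,::-1].astype(float)*1.6,0,255).astype('uint8')
o=[cv2.resize(g(n)[60:320,u:u+260],(400,400),interpolation=cv2.INTER_CUBIC) for n,u in(("w8",60),("w9",210))]
cv2.imwrite("pics/t89.png",np.hstack(o))
E
```

```text
time: 22.6
tool_pos: [442.9, -179.6, 227.6]
tcp_rot: [-179.8, 0.3, 178.0]
ft_force: [-0.3, 0.2, 0.3]
finger_gap: 51.0
grip_force: 0.0
time: 23.1
tool_pos: [443.5, -179.5, 222.3]
tcp_rot: [-180.0, 0.1, 178.1]
ft_force: [-1.3, 0.6, -1.2]
finger_gap: 51.5
grip_force: 0.0
23.15 [ 443.4 -179.6  219.2] [ 1.799e+02 -1.000e-01  1.780e+02] 51.40910911728605
time: 23.78
tool_pos: [438.4, -298.5, 223.0]
tcp_rot: [179.9, -0.0, 178.0]
ft_force: [1.9, -0.7, -0.2]
finger_gap: 51.3
grip_force: 0.0
23.825 [ 438.5 -298.2  223.1] [180.   -0.  178.1] 51.463629081072334
```

View pics/t89.png

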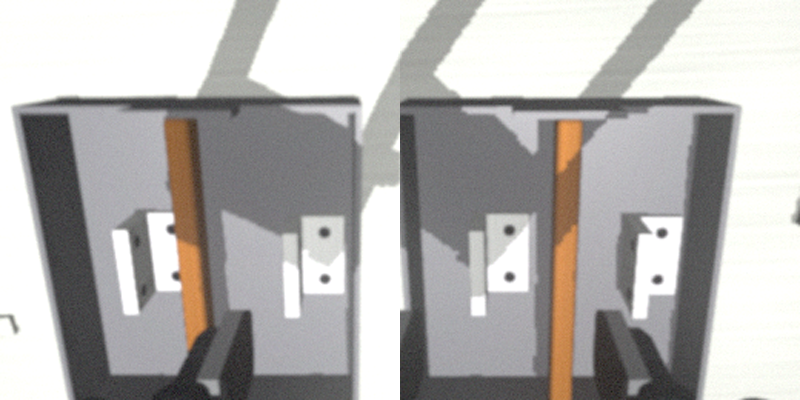

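```bash
python3 - <<'E'
from h import *
a=pickle.load(open("w8.pkl","rb"));b=pickle.load(open("w9.pkl","rb"));k=260/400
f=lambda u0,x,y:((x+.5)*k-.5+u0,(y+.5)*k-.5+60)
print(tri([(a,f(60,178,120)),(b,f(210,169,121))]))
for c,u0,L in((a,60,[(178,120),(194,340)]),(b,210,[(169,121),(162,395)])):
    P=[onz(c,f(u0,*p),83) for p in L];e=P[1]-P[0];print(P,np.degrees(np.arctan2(e[1],e[0])))
print(tri([(a,f(60,15,107)),(b,f(210,400-400,0))])[0], onz(a,f(60,15,107),58),onz(b,f(210,339,108),58),onz(a,f(60,360,101),58))
E
```

```text
(array([ 394.9, -263.1,   77.6]), [0.3, 0.3])
[array([ 394.55843067, -261.44555913,   83.        ]), array([ 525.774104 , -268.9894802,   83.       ])] -3.290457110249238
[array([ 393.89575712, -263.6664293 ,   83.        ]), array([ 564.31150988, -267.78445189,   83.        ])] -1.3842582130421202
[ 359.  -328.5  130. ] [ 386.980711   -360.60189597   58.        ] [ 393.21415316 -164.02101895   58.        ] [ 390.40835067 -164.74865909   58.        ]
```

```bash
python3 -m handwheel '{"series": [[[-2,1.2,1,0,0,0,0.6],[-4,2.4,3,0,0,0,0.6],[-6,3.4,5,0,0,0,0.6],[-6,3.4,7,0,0,0,0.6],[-6,3.4,9.5,0,0,0,0.6],[-6,3.4,12,0,0,0,0.6],[-6,3.4,14.5,0,0,0,0.6],[-6,3.4,16.2,0,0,0,0.6],[-6,3.4,16.8,0,0,0,0.6],[-6,3.4,16.8,0,0,0,0.6]]]}'; python3 -m handwheel '{"series": [[[0,0,0,0,0,0,0.4],[0,0,0,0,0,0,0.2],[0,0,0,0,0,0,0],[0,0,0,0,0,0,0],[0,0,0,0,0,0,0],[0,0,0,0,0,0,0]]]}' 110
```

```text
time: 25.08
tool_pos: [499.6, -267.1, 55.5]
tcp_rot: [-180.0, -0.0, 178.1]
ft_force: [0.3, 0.2, -0.9]
finger_gap: 51.0
grip_force: 0.0
time: 25.82
tool_pos: [500.3, -267.6, 56.5]
tcp_rot: [-179.9, 0.1, 178.1]
ft_force: [-1.5, 0.5, 6.5]
finger_gap: 12.6
grip_force: 107.8
```

Gripped the 14 mm bar. Now a slow lift of 10.5 cm.

```bash
python3 -m handwheel '{"series": [[[0,0,-0.2,0,0,0,0],[0,0,-0.6,0,0,0,0],[0,0,-1.4,0,0,0,0],[0,0,-2.4,0,0,0,0],[0,0,-3.6,0,0,0,0],[0,0,-4.8,0,0,0,0],[0,0,-6,0,0,0,0],[0,0,-7.2,0,0,0,0],[0,0,-8.4,0,0,0,0],[0,0,-9.4,0,0,0,0],[0,0,-10.1,0,0,0,0],[0,0,-10.4,0,0,0,0]]]}'; python3 -m handwheel '{"series": [[[0,0,0,0,0,0,0],[0,0,0,0,0,0,0],[0,0,0,0,0,0,0],[0,0,0,0,0,0,0],[0,0,0,0,0,0,0],[0,0,0,0,0,0,0],[0,0,0,0,0,0,0],[0,0,0,0,0,0,0],[0,0,0,0,0,0,0],[0,0,0,0,0,0,0],[0,0,0,0,0,0,0],[0,0,0,0,0,0,0]]]}'; python3 -m handwheel '{"series": [[[0,0,0,0,0,0,0],[0,0,0,0,0,0,0],[0,0,0,0,0,0,0],[0,0,0,0,0,0,0],[0,0,0,0,0,0,0],[0,0,0,0,0,0,0],[0,0,0,0,0,0,0],[0,0,0,0,0,0,0],[0,0,0,0,0,0,0],[0,0,0,0,0,0,0],[0,0,0,0,0,0,0],[0,0,0,0,0,0,0]]]}'
python3 - <<'E'
from bench import eyes,status
from h import *
s=eyes.snapshot("side");c=eyes.snapshot("scene");print(status.sense()["wrist_torque"])
g=lambda x:np.clip(x[:,:,::-1].astype(float)*1.5,0,255).astype('uint8')
cv2.imwrite("pics/end.png",np.hstack([cv2.resize(g(i["img"])[v:v+150,u:u+150],(400,400),interpolation=cv2.INTER_CUBIC) for i,u,v in((s,255,80),(c,180,80))]))
E
```

```text
time: 27.32
tool_pos: [499.8, -267.2, 159.8]
tcp_rot: [-180.0, 0.0, 178.1]
ft_force: [-0.5, -0.4, -7.4]
finger_gap: 12.0
grip_force: 107.3
time: 28.82
tool_pos: [499.6, -267.1, 159.3]
tcp_rot: [-180.0, 0.0, 178.1]
ft_force: [-0.2, 0.6, -7.2]
finger_gap: 12.2
grip_force: 107.3
time: 30.32
tool_pos: [499.6, -267.1, 159.3]
tcp_rot: [-180.0, 0.0, 178.1]
ft_force: [0.1, -0.5, -7.2]
finger_gap: 12.4
grip_force: 107.3
[-0.0526755   0.01957359 -0.02347556]
```

View pics/end.png

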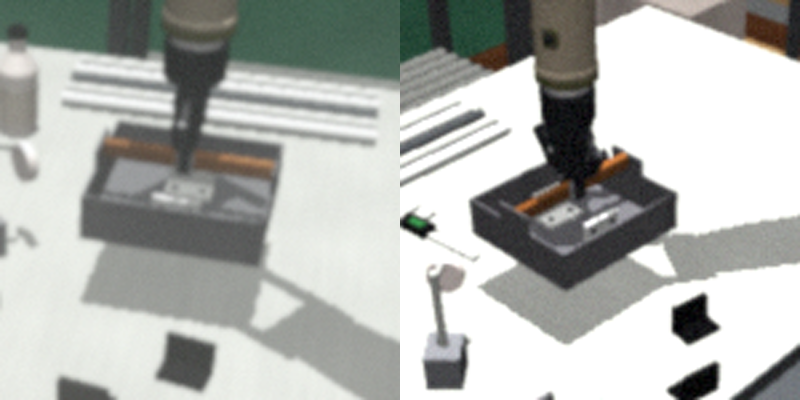

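The tote is level and about 10 cm up with both brackets inside, and its shadow is well below it. It has been held still for 3 s, with 7.2 N at the wrist (about 0.7 kg).

```bash
python3 -c "
from bench import r
print(r.hand_in())"
```

```text
the job is handed in; nothing more can be done
None
```

Both brackets were set down in the tote, one on each side of the bar handle; the tote was lifted about 10 cm, held level and still for 3 s, and handed in at about 30 s while still held up. While I was lowering the second bracket, the gripper seems to have rubbed the bar handle with about 15 N, so I backed off and lowered it again; the tote did not visibly move.

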